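# Close the programming jig on a circuit board, pin it and hold it shut

### The arm

A 6-joint arm with a two-finger parallel gripper is mounted at the origin on the work surface. World frame = base frame: x ahead of the robot, y to its left, z up, the work surface at z = 0. Lengths are in m, angles in degrees, forces in N, time in s.
With the tool pointing down it reaches from about 0.325 to 0.85 m from the base axis. Payload 15.5 kg.
Tool frame: the origin (TCP) lies at the very end of the fingers, on their centre line; the grasp point (between the pads) lies arm.grip_depth behind it (arm.grip_depth is the distance from the TCP to the grasp point, in m); z points along the fingers, y is the direction in which the jaws open and shut (so a half turn about z gives the same grasp; the last joint's range is limited). The gripper opens to 91 mm and grips with 3 to 60 N. Pads are 32 mm wide; open, the fingers measure 118 mm over their backs; the gripper's body (76 mm by 178 mm) begins 60 mm behind the grasp point.
Start: joints at [63.111, 28.281, 77.091, -0, 74.628, -5.472], TCP at [0.228, 0.582, 0.214] pointing down, gripper open.
Joint ranges: [-166.48, 166.48], [-47.26, 123.95], [12.59, 153.08], [-70.14, 250.14], [6.76, 159.57], [-176.63, 176.63]. Speed limits (degrees/s): [108.29, 108.29, 147.25, 172.46, 172.46, 172.46].

### API

Orientations are given as a 3x3 rotation matrix whose columns are the frame's x, y, z axes.
In Python, from rig import arm gives the robot as it stands. Calls block until the motion is done:
- arm.move_to(position, orientation): joint-space move of the TCP to a pose.
- arm.move_l(position, orientation=None, feed=0.15): straight line of the TCP; orientation=None keeps the orientation; feed is the mean speed in m/s.
- arm.move_joints(angles): joint-space move.
- arm.grip(opening): finger opening in m; the grip force is fixed at half the most; returns when the fingers have stopped.
- arm.sleep(seconds).
- arm.solve_ik(position, orientation): joint angles nearest the present ones, or None.
- arm.snapshot(name): name is "scene" or "top" or "wrist"; returns the picture (400x640x3 uint8, red, green, blue); there is no depth.
- arm.get_calibration(name): a dict with "intrinsics" (3x3 intrinsics, pixels), "cam_to_world" (4x4, takes a point from camera to world coordinates). Camera axes: x right, y down, z forward; pixel columns grow to the right and rows downward; lengths in m; the calibration is good to about 2 mm. The wrist camera is an equidistant fisheye: a pixel r from the principal point sees the ray r / f radians off the axis. A picture is of the moment at which its call begins: read the wrist's pose just before it. get_calibration takes no time and is no camera call; for the wrist camera it gives the pose at the moment of the call.
A pose or a line that the arm cannot do raises arm.Unreachable and nothing moves.
- arm.sign_off(): hands the job in, once; it reports no verdict.
Readings, each from a call of its own:
- arm.current_t(): time.
- arm.current_joint_positions(): joint angles.
- arm.current_dq(): joint speeds.
- arm.current_tau(): joint torques, N m.
- arm.current_ee_pos(): TCP position.
- arm.current_tool_rot(): TCP orientation.
- arm.current_force(): force on the tool from outside, world axes, zero at the start.
- arm.current_torque(): the same for the moment, N m.
- arm.current_width(): finger opening in m.
Only numpy, scipy, OpenCV 4.12 (cv2) and the standard library are available. Lean on these libraries where they do the work, as an engineer would, in place of code of your own. Each camera call takes 0.05 s, during which the arm holds its last target.

### The job

The circuit board in the open clamshell jig is to be programmed: swing the jig's lid down onto the board, then take the round-knobbed guide pin out of the tool block and push it down through the hole in the lid's front tab into the base. Press the pin fully home so that the lid is squeezed flat shut against the jig's springs, and finish while holding it pressed shut like that: the springs lift the lid again if you let go. Leave everything else on the bench where it is.

Things in the scene. Friction and masses are not known exactly. Their poses are not given: they have to be found in the camera images.
- jig: Clamshell programming jig, fixed to the bench, left or right of the middle (tool block on the other side): black base 200 x 140 mm (its x, y), 45 mm high, a green circuit board lying in its pocket on sprung probes, and an aluminium-framed lid hinged along the rear. Origin: centre of the base's underside; x points from the front (pin hole) to the rear (hinge), y along the hinge, z up.
- lid (a joint): Lid angle (rad): 0 = flat shut (hard stop), grows as the lid swings up and back; starts 0.9 to 1.3. Friction hinge: it stays where left, about 2 N at its front moves it. Two posts under the lid meet the board at about 0.045; below that springs push back and lift a released lid again. Reaching 0 takes about 10 N at the lid's hole, staying there about 5 N or more.
- hinge (a point): Point on the hinge axis, mid-width: (90, 0, 50) mm in the jig's frame; the axis runs along the jig's y. The lid is 8 mm thick, centred on a plane through the axis. Its frame is 120 mm wide and reaches 143 mm from the axis; from there a 50 mm wide front tab reaches 187 mm. A clear window fills the frame.
- lid_front (a point): Point on the lid's outer (upper) face, in the middle of its solid front bar (30 mm by 120 mm), 128 mm from the hinge axis; a good place to push. Moves with the lid; z points out of the outer face, -x from the hinge towards the tab.
- lid_hole (a point): Centre of the pin hole in the lid's front tab, at the outer (upper) face, 165 mm from the hinge axis. Through hole of 12 mm diameter. Moves with the lid; z points out of the outer face. With the lid flat shut it is 54 mm above the bench.
- base_hole (a point): Mouth of the matching 12 mm hole in the base's top face, (-75, 0, 45) mm in the jig's frame, 42 mm deep, upright. With the lid at rest on the board the lid's hole is right above it.
- pin: Steel guide pin, about 60 g, upright in one of the tool block's holes. Origin: on its axis, underside of its collar (the shoulder that ends up on the lid); z up the axis. Below: shank 10 mm thick, 38 mm long, its last 8 mm tapering to 4 mm. Above: collar 21 mm wide up to 5 mm, neck 16 mm, then a ribbed round knob 26 mm in diameter from 14 to 37 mm; top at 39 mm.
- block: Wooden tool block, fixed to the bench, 160 x 50 mm (its x, y), 48 mm high, with three upright 12 mm holes 44 mm deep at x = -55, 0 and 55 mm along its middle. Origin: centre of its underside. Pin and two small screwdrivers stand in the holes in any order, collars on the top face. Low things lie along both long sides.
- driver_a: Bystander: small screwdriver with a slim black handle, 15 mm in diameter, standing 50 mm above the block; origin at the underside of its collar.
- driver_b: Bystander: small screwdriver with a grey handle 14 mm in diameter and a 19 mm cap, standing 41 mm above the block; origin at the underside of its collar.
- ram: Bystander: memory module 133 x 30 x 7 mm, lying on the bench by the block; origin under its centre.
- ssd: Bystander: flat drive 100 x 70 x 7 mm, lying on the bench by the block; origin under its centre.
- usb: Bystander: USB stick about 58 x 19 x 9 mm on the bench; origin under its middle.
- heatsink: Bystander: finned aluminium heat sink 50 x 50 x 32 mm on the bench; origin under its centre.
- jar: Bystander: small white jar, 50 mm in diameter, 55 mm high; origin under its centre.
- brush: Bystander: brush 170 mm long lying on the bench.
Things that resemble listed ones, but are neither listed nor needed, are in the scene too. Leave any green or red look-alike of the pin alone.

How it is judged:
By the outcome, as a careful person would: the job done as asked, in the order asked, and still so for the second after the job is handed in, while the arm keeps its last pose, push and grip.
It also fails if it takes over 58 s, if anything falls off the work surface, if the arm or the gripper's body presses on something with over 40 N, if the wrist force passes 120 N, or if a joint passes its speed limit or range.

## Working session

There is one attempt and no reset: what is moved stays moved. The work goes in short steps, each a Python script; the robot and the scene stay as the last script left them, time stands still between calls to the robot, and variables do not carry over. Pictures are saved under pics/ and viewed, and the job is handed in when it is done.

```bash
mkdir -p pics; ls
python3 - <<'E'
from rig import arm
import cv2,numpy as np
for n in ["scene","top","wrist"]:
    c=arm.get_calibration(n)
    im=arm.snapshot(n); cv2.imwrite(f"pics/{n}0.png",im[:,:,::-1]); print(n,np.round(c["intrinsics"],1).tolist(),np.round(c["cam_to_world"],3).tolist())
print(arm.grip_depth,arm.current_t(),arm.current_width(),arm.current_tool_rot())
E
```

```text
pics
scene [[373.3, 0.0, 315.4], [0.0, 373.3, 204.6], [0.0, 0.0, 1.0]] [[0.597, 0.553, -0.581, 1.013], [0.802, -0.407, 0.437, -0.244], [0.005, -0.727, -0.686, 0.587], [0.0, 0.0, 0.0, 1.0]]
top [[449.4, 0.0, 319.1], [0.0, 449.4, 203.8], [0.0, 0.0, 1.0]] [[0.029, -0.979, 0.204, 0.37], [-1.0, -0.03, 0.001, 0.084], [0.005, -0.204, -0.979, 1.013], [0.0, 0.0, 0.0, 1.0]]
wrist [[309.7, 0.0, 319.0], [0.0, 309.7, 200.9], [0.0, 0.0, 1.0]] [[0.365, 0.893, 0.264, 0.154], [0.931, -0.35, -0.104, 0.611], [-0.001, 0.284, -0.959, 0.385], [0.0, 0.0, 0.0, 1.0]]
0.0188 0.15 0.09132966964865327 [[-9.30943814e-01  3.65162177e-01 -4.47256078e-04]
 [ 3.65162433e-01  9.30943455e-01 -8.25776902e-04]
 [ 1.14827627e-04 -9.32073016e-04 -9.99999559e-01]]
```

View pics/scene0.png

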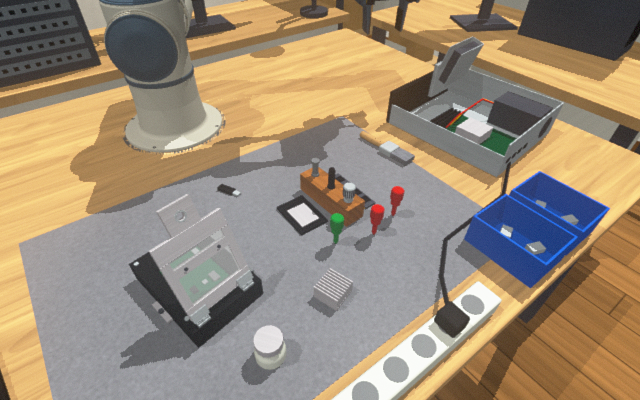

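View pics/top0.png

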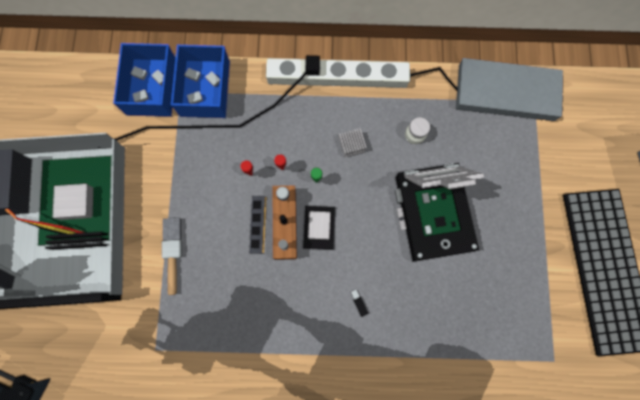

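View pics/wrist0.png

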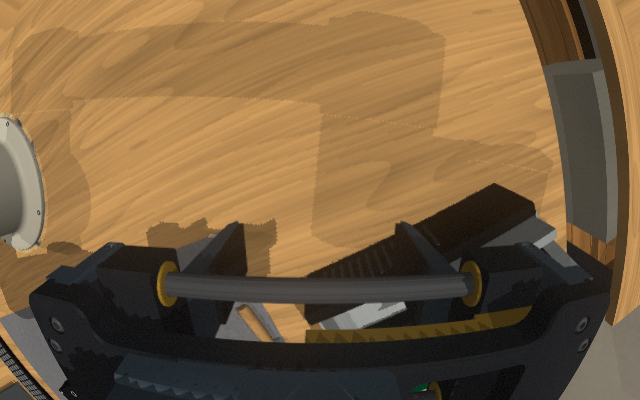

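Scene: the jig is at about (195,270) with its lid up, the block at (335,195). Pin candidates in the scene view: silver at (349,192), black at (332,178), grey at (316,168), green at (337,225), reds at (377,217) and (397,197). I'll check them in a close crop.

Run:
```python
import cv2,numpy as np
s=cv2.imread("pics/scene0.png"); t=cv2.imread("pics/top0.png")
a=cv2.resize(s[145:245,280:420],None,fx=4,fy=4,interpolation=cv2.INTER_CUBIC)
cv2.imwrite("pics/c1.png",a)
b=cv2.resize(t[150:275,385:500],None,fx=4.5,fy=4.5,interpolation=cv2.INTER_CUBIC)
cv2.imwrite("pics/c2.png",b)
b=cv2.resize(t[170:275,230:350],None,fx=5,fy=5,interpolation=cv2.INTER_CUBIC)
cv2.imwrite("pics/c3.png",b)
a=cv2.resize(s[185:350,120:275],None,fx=3.5,fy=3.5,interpolation=cv2.INTER_CUBIC)
cv2.imwrite("pics/c4.png",a)
```

```text
(no output)
```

View pics/c1.png

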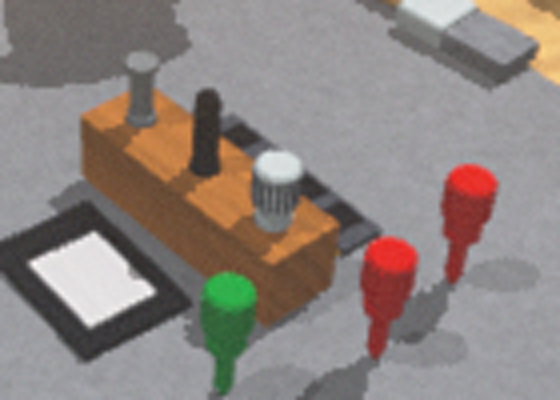

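View pics/c2.png

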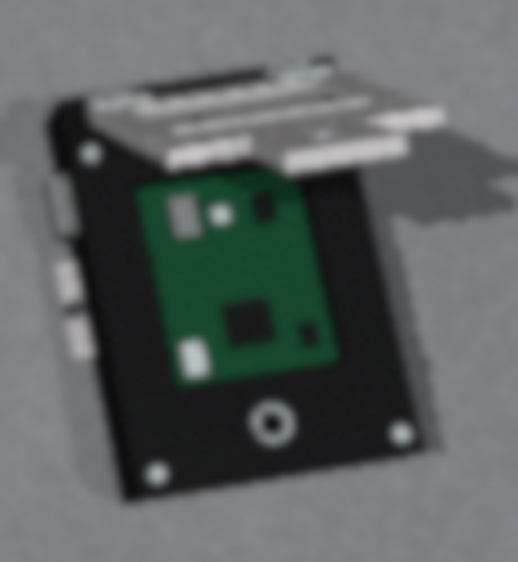

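View pics/c3.png

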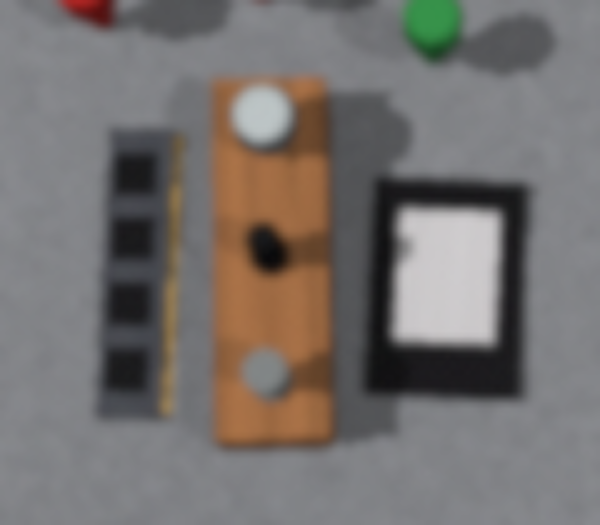

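View pics/c4.png

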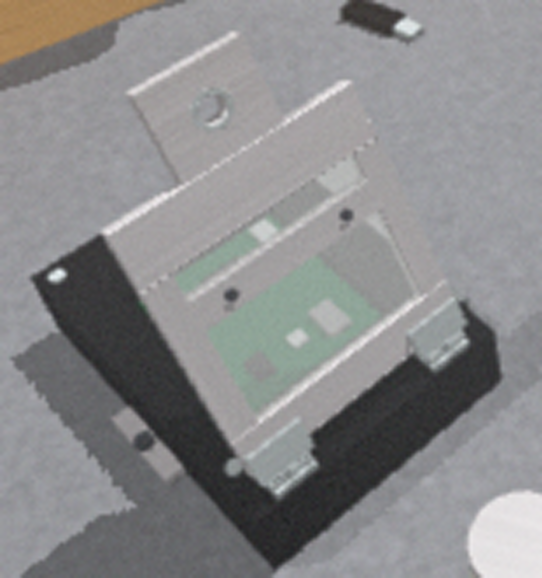

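The pin is the silver ribbed knob, top view (282,193), scene (349,190); the slim grey and black handles are the drivers, and green/red are look-alikes. Next, the measurements.

```bash
cat > h.py <<'E'
import numpy as np
from rig import arm
def ray(n,uv,c=None):
    c=c or arm.get_calibration(n); K=np.array(c["intrinsics"]);T=np.array(c["cam_to_world"])
    if n=="wrist":
        d=np.array([(uv[0]-K[0,2])/K[0,0],(uv[1]-K[1,2])/K[1,1]]); r=np.hypot(*d)
        v=np.r_[d/r*np.sin(r),np.cos(r)] if r>1e-9 else np.array([0,0,1.])
    else: v=np.linalg.inv(K)@np.r_[uv,1]
    return T[:3,3],T[:3,:3]@(v/np.linalg.norm(v))
def onz(n,uv,z,c=None):
    o,d=ray(n,uv,c); return o+d*(z-o[2])/d[2]
def tri(rays):
    A=sum(np.eye(3)-np.outer(d,d) for o,d in rays); b=sum((np.eye(3)-np.outer(d,d))@o for o,d in rays)
    return np.linalg.solve(A,b)
def Rdown(yaw):  # tool y axis at yaw from world y
    c,s=np.cos(yaw),np.sin(yaw)
    return np.array([[-c,-s,0],[-s,c,0],[0,0,-1.]])
E
python3 - <<'E'
from h import *
T=lambda x,y,ox=385,oy=150,k=4.5:((x+.5)/k-.5+ox,(y+.5)/k-.5+oy)
bh=onz("top",T(272,423),.045); print("basehole",bh)
P={k:onz("top",T(*v),.045) for k,v in dict(fl=(157,474),fr=(401,433),rl=(91,153)).items()}
print(P)
v=P["fl"]-P["fr"]; yaw1=np.arctan2(-v[0],v[1]); w=P["rl"]-P["fl"]; yaw2=np.arctan2(w[1],w[0])
print("jig yaw deg",np.degrees([yaw1,yaw2]), np.linalg.norm(v),np.linalg.norm(w))
yaw=(yaw1+yaw2)/2
X=np.array([np.cos(yaw),np.sin(yaw),0]);Y=np.array([-np.sin(yaw),np.cos(yaw),0])
jig=bh+.075*X; print("jig",jig)
H=jig+.09*X; H[2]=.05
o,d=ray("scene",((212.5)/3.5-.5+120,(107.5)/3.5-.5+185))
p=o+d*(((jig-o)@Y)/(d@Y)); q=p-H; print("lid hole",p, np.hypot(q@X,q[2]),"theta",np.arctan2(q[2],-q@X))
k=lambda x,y:T(x,y,230,170,5)
print("pin top", onz("top",k(262,116),.048+.039), "grey",onz("top",k(267,373),.048+.041))
c=[k(216,80),k(328,78),k(332,443),k(216,443)]
print("blk",[onz("top",q,.048).round(4) for q in c])
s=lambda x,y:((x+.5)/4-.5+280,(y+.5)/4-.5+145)
print("pin tri",tri([ray("top",k(262,116)),ray("scene",s(278,165))]),"scene pin",onz("scene",s(278,165),.087))
E
```

```text
basehole [ 0.49128613 -0.19052585  0.045     ]
{'fl': array([ 0.46514566, -0.13478188,  0.045     ]), 'fr': array([ 0.48831389, -0.25245221,  0.045     ]), 'rl': array([ 0.62259659, -0.10471807,  0.045     ])}
jig yaw deg [11.1385467  10.80998755] 0.11992944504000505 0.16029543650047176
jig [ 0.56491458 -0.17624824  0.045     ]
lid hole [ 0.59049328 -0.17128817  0.2039542 ] 0.1667058356928901 theta 1.1771278946952952
pin top [0.58361118 0.1635964  0.087     ] grey [0.47454537 0.1563575  0.089     ]
blk [array([0.6083, 0.188 , 0.048 ]), array([0.6108, 0.1386, 0.048 ]), array([0.45  , 0.1304, 0.048 ]), array([0.4486, 0.18  , 0.048 ])]
pin tri [0.58425159 0.16418108 0.08568271] scene pin [0.58559258 0.16365834 0.087     ]
```

Measured: jig yaw about 11°, lid about 1.18 rad, pin at (0.584, 0.164). Now I'll swing the lid down.

```bash
cat >> h.py <<'E'
JYAW=np.radians(11.0)
X=np.array([np.cos(JYAW),np.sin(JYAW),0]);Y=np.array([-np.sin(JYAW),np.cos(JYAW),0]);Z=np.array([0,0,1.])
BH=np.array([.4913,-.1905,0]); HINGE=BH+.165*X+.05*Z
R=Rdown(JYAW)
def lidpt(th,r,off=0): # point on outer face + off along normal
    return HINGE+r*(-np.cos(th)*X+np.sin(th)*Z)+(.004+off)*(np.sin(th)*X+np.cos(th)*Z)
E
python3 - <<'E'
from h import *
arm.grip(0.0); print("w",arm.current_width())
p=arm.current_ee_pos(); arm.move_l([p[0],p[1],.33],feed=.3)
s=lidpt(1.177,.138,.03)+.016*X
arm.move_to([s[0],s[1],.32],R); print(arm.current_t(),arm.current_joint_positions())
arm.move_l(s,feed=.25); print(arm.current_t(),arm.current_force())
for th in [1.15,1.0,.85,.7,.55,.4,.28,.17,.09]:
    arm.move_l(lidpt(th,.138)+.014*X,feed=.12); print(th,round(arm.current_t(),2),arm.current_force().round(1) if hasattr(arm.current_force(),'round') else arm.current_force())
import cv2
cv2.imwrite("pics/s1.png",arm.snapshot("scene")[:,:,::-1])
E
```

```text
w 0.0002697487497156749
5.0417 [-1.89462094e+01  2.78042526e+01  6.12895750e+01  5.85135840e-03
  9.09062828e+01 -1.19987442e+02]
5.7083 [-0.24023665  0.45377708  0.94478682]
1.15 6.16 [-0.9 -0.7 -0.8]
1.0 6.48 [ 0.3 -0.8 -0.2]
0.85 6.81 [ 1.   0.9 -0.6]
0.7 7.13 [ 0.  -0.5  0.2]
0.55 7.46 [-0.8 -0.1  0.7]
0.4 7.78 [ 0.3  1.3 -0.7]
0.28 8.07 [-0.1 -0.1 -0.8]
0.17 8.35 [0.2 0.4 0.1]
0.09 8.6 [ 0.3 -0.3  1. ]
```

View pics/s1.png

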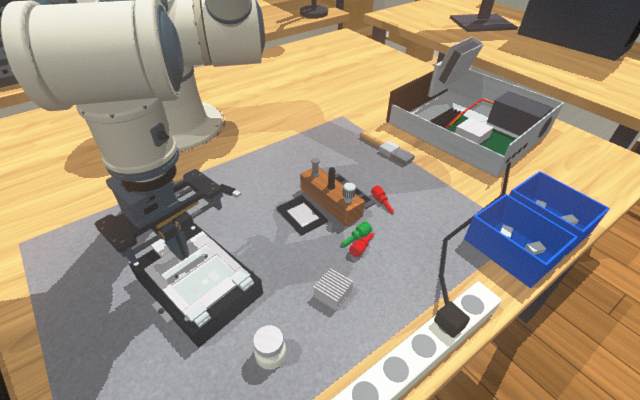

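The lid is nearly shut, with the closed fingers on its front bar at about (190,255). The green and red look-alikes now lie flat at (356,235), (362,243) and (383,200). They were balanced on their tips and the arm passed about 0.25 m above them, so they seem to have toppled on their own. I'll press on until the lid meets the board.

Run:
```python
from h import *
import cv2
f0=arm.current_force()[2]
for th in [.07,.055,.045,.037,.03,.024]:
    arm.move_l(lidpt(th,.130),feed=.05); arm.sleep(.05); f=arm.current_force(); print(th,round(arm.current_t(),2),np.round(f,1),arm.current_ee_pos()[2].round(4))
    if f[2]>5: break
p=arm.current_ee_pos(); arm.move_l([p[0],p[1],.20],feed=.3)
cv2.imwrite("pics/t2.png",cv2.resize(arm.snapshot("top")[150:290,360:520],None,fx=4,fy=4,interpolation=cv2.INTER_CUBIC)[:,:,::-1])
G=np.array([.584,.1638,0]); Rp=Rdown(np.radians(3))
arm.move_to([G[0],G[1],.19],Rp); print(arm.current_t(),arm.current_joint_positions(),arm.current_ee_pos())
c=arm.get_calibration("wrist"); w=arm.snapshot("wrist"); cv2.imwrite("pics/w2.png",w[:,:,::-1])
s=arm.snapshot("scene"); cv2.imwrite("pics/s2.png",s[:,:,::-1]); 
print(arm.current_t(), np.round(c["cam_to_world"],4).tolist())
```

```text
0.07 8.99 [0.5 0.3 0.7] 0.0632
0.055 9.29 [ 0.2 -1.2  0.7] 0.0611
0.045 9.59 [ 0.2 -0.2  0.3] 0.0598
0.037 9.89 [-0.6  1.1  2.3] 0.0588
0.03 10.19 [-0.2  1.3  4.6] 0.0579
0.024 10.49 [0.  1.2 5.3] 0.0572
12.4917 [ 9.93943908e+00  2.81268158e+01  8.15552953e+01 -1.85826090e-02
  7.03410174e+01 -8.30182099e+01] [0.58411082 0.16275685 0.18978154]
12.5917 [[-0.0517, 0.9577, 0.2832, 0.5041], [0.9987, 0.0496, 0.0147, 0.1587], [0.0001, 0.2836, -0.959, 0.361], [0.0, 0.0, 0.0, 1.0]]
```

View pics/t2.png

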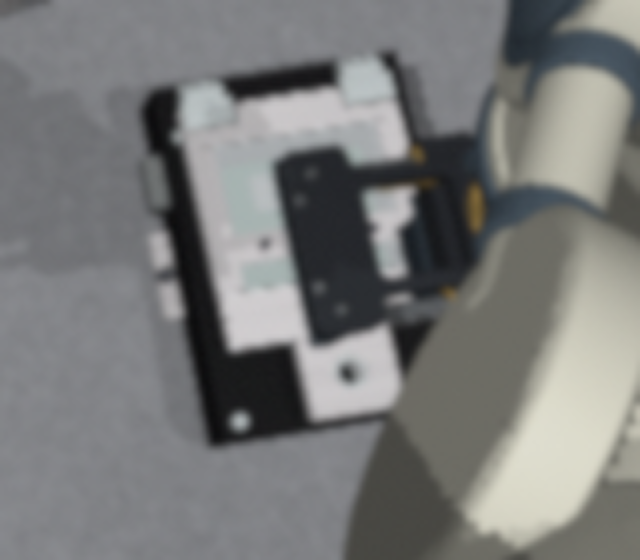

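View pics/w2.png

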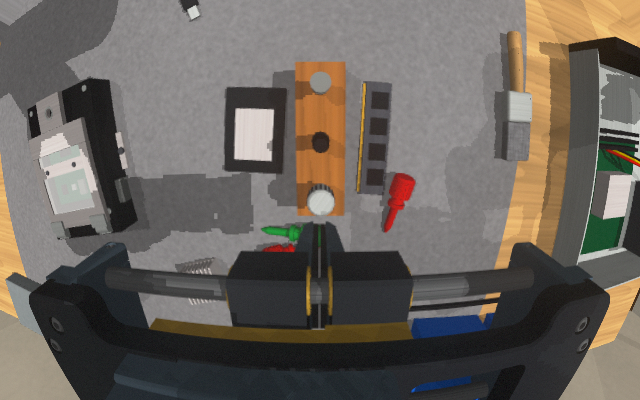

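View pics/s2.png

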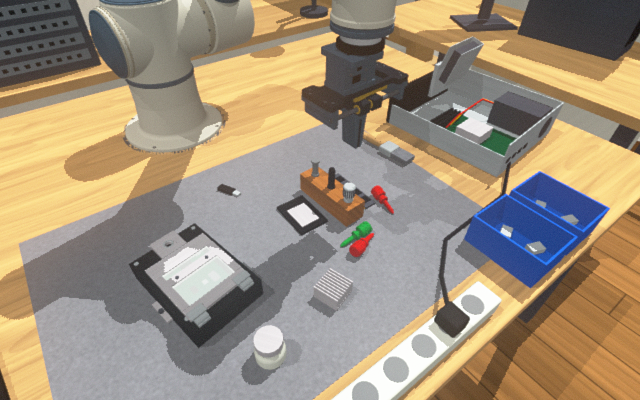

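The lid is down on the board and the pin stands untouched in the block: knob at wrist pixel (320,203), lid hole at about crop (350,372). I'll refine both positions and grasp.

Run:
```python
from h import *
import cv2
print("hole top",onz("top",((350.5)/4-.5+360,(372.5)/4-.5+150),.0605))
print("pin wrist",onz("wrist",(320,203),.087))
s=cv2.imread("pics/s2.png"); cv2.imwrite("pics/c5.png",cv2.resize(s[210:350,120:270],None,fx=4,fy=4,interpolation=cv2.INTER_CUBIC))
G=np.array([.584,.1638]); Rp=Rdown(np.radians(3))
arm.grip(.05)
arm.move_l([*G,.10],Rp,feed=.25); arm.move_l([*G,.0555],Rp,feed=.1)
cv2.imwrite("pics/w3.png",arm.snapshot("wrist")[:,:,::-1])
arm.grip(0.01); print(arm.current_t(),"w",arm.current_width(),arm.current_force(),arm.current_ee_pos())
```

```text
hole top [ 0.49157843 -0.1906083   0.0605    ]
pin wrist [0.58715424 0.16378956 0.087     ]
15.125 w 0.025186418848211913 [-0.92896255 -1.26196807  4.50972605] [0.5841585  0.16385056 0.05573457]
```

View pics/c5.png

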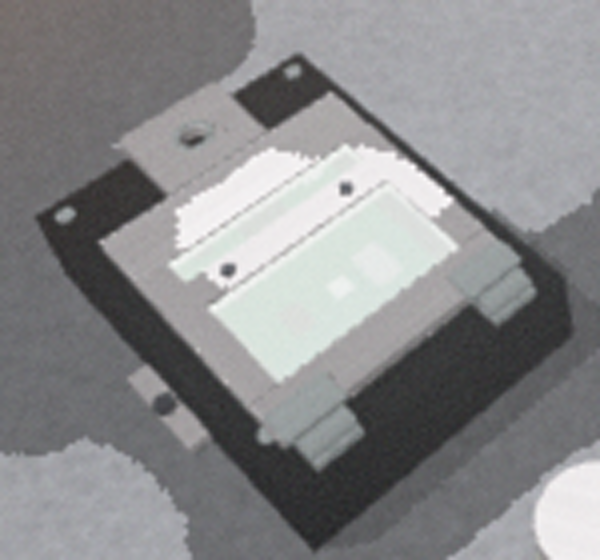

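View pics/w3.png

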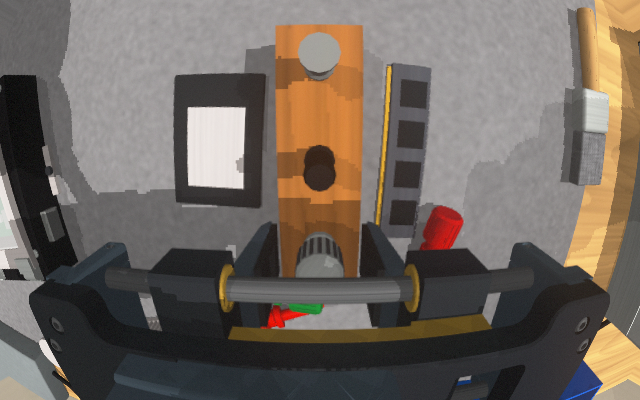

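The knob is gripped at 25.2 mm (ribbed 26 mm knob), and the top view's lid hole agrees with the base hole within 0.5 mm. I'll lift it, carry it above the hole and check the shank's alignment.

Run:
```python
from h import *
import cv2
print("hole scene",onz("scene",(196.5/4-.5+120,137.5/4-.5+210),.061))
p=arm.current_ee_pos()
arm.move_l([p[0],p[1],.17],feed=.2); print("w",arm.current_width(),arm.current_force())
arm.move_l([*BH[:2],.17],R,feed=.3)
arm.move_l([*BH[:2],.125],R,feed=.2); arm.sleep(.2)
print(arm.current_t(),arm.current_ee_pos(),arm.current_joint_positions())
s=arm.snapshot("scene");t=arm.snapshot("top");w=arm.snapshot("wrist")
cv2.imwrite("pics/s4.png",s[:,:,::-1]);cv2.imwrite("pics/w4.png",w[:,:,::-1]);cv2.imwrite("pics/t4.png",t[:,:,::-1])
cv2.imwrite("pics/c6.png",cv2.resize(s[170:290,110:260],None,fx=5,fy=5,interpolation=cv2.INTER_CUBIC)[:,:,::-1])
```

```text
hole scene [ 0.49167188 -0.18998256  0.061     ]
w 0.024973286797900795 [-0.19031074  0.49360707 -0.95040483]
17.8 [ 0.49201289 -0.19060901  0.126171  ] [-2.76629858e+01  2.67356494e+01  9.68283089e+01  1.09250039e-03
  5.63294769e+01 -1.28681157e+02]
```

View pics/c6.png

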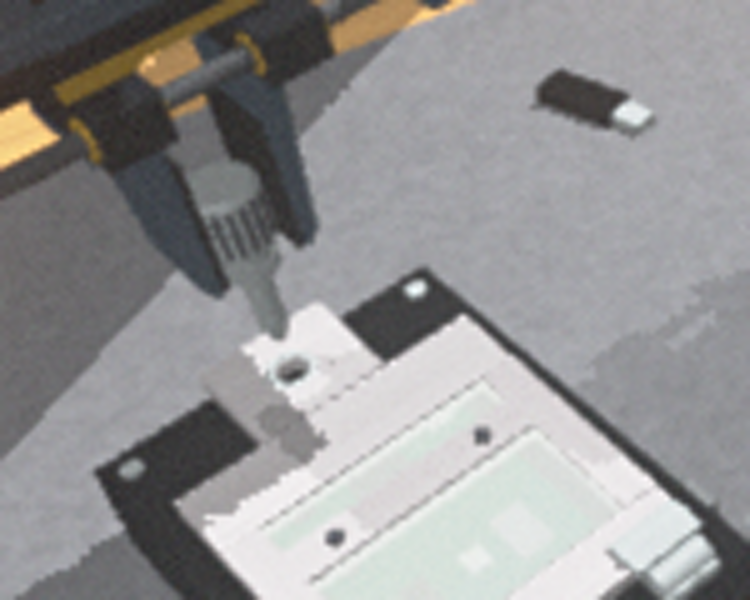

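View pics/w4.png

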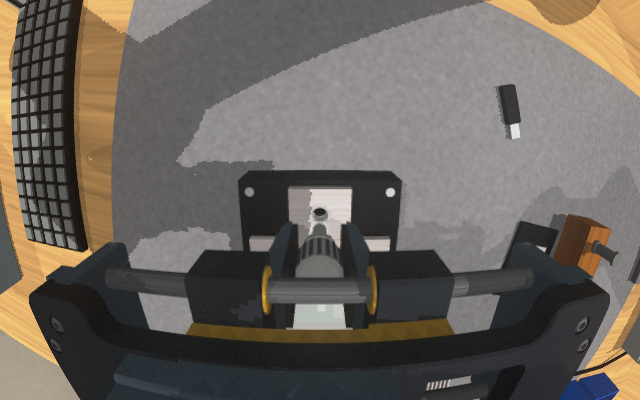

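The pin hangs above the lid hole: tip at crop (280,335), hole at (292,370). I'll compare these pixels with the projection of an upright pin at the TCP.

Run:
```python
from h import *
import cv2
def proj(n,P):
    c=arm.get_calibration(n);K=np.array(c["intrinsics"]);T=np.linalg.inv(np.array(c["cam_to_world"]))
    v=T[:3,:3]@P+T[:3,3]; 
    if n=="wrist":
        r=np.hypot(*v[:2]); a=np.arctan2(r,v[2]); return v[:2]/r*a*K[0,0]+K[:2,2]
    return (K@v)[:2]/v[2]
p=np.array(arm.current_ee_pos()); 
f=lambda uv:((uv-[110,170]+.5)*5-.5).round(0)
for nm,dz in [("knobtop",.0313),("collar",-.0077),("tip",-.0457)]:
    q=p+[0,0,dz]; print(nm,f(proj("scene",q)),proj("wrist",q).round(1))
h=np.array([.4916,-.1905,.0605]); print("hole",f(proj("scene",h)),proj("wrist",h).round(1))
tip=lambda uv:onz("scene",((uv[0]+.5)/5-.5+110,(uv[1]+.5)/5-.5+170),p[2]-.0457)
print("tip xy from scene",tip((280,336)), "knobtop",onz("scene",((226.5)/5-.5+110,(187.5)/5-.5+170),p[2]+.0313),p)
s=cv2.imread("pics/w4.png"); cv2.imwrite("pics/c7.png",cv2.resize(s[170:300,240:400],None,fx=5,fy=5,interpolation=cv2.INTER_CUBIC))
```

```text
knobtop [217. 183.] [318.8 273. ]
collar [250. 265.] [318.8 242.2]
tip [279. 338.] [318.9 221.4]
hole [294. 373.] [319.1 212.9]
tip xy from scene [ 0.49096167 -0.19016552  0.07998371] knobtop [ 0.49519719 -0.1887929   0.15698371] [ 0.49164602 -0.19066957  0.12568371]
```

View pics/c7.png

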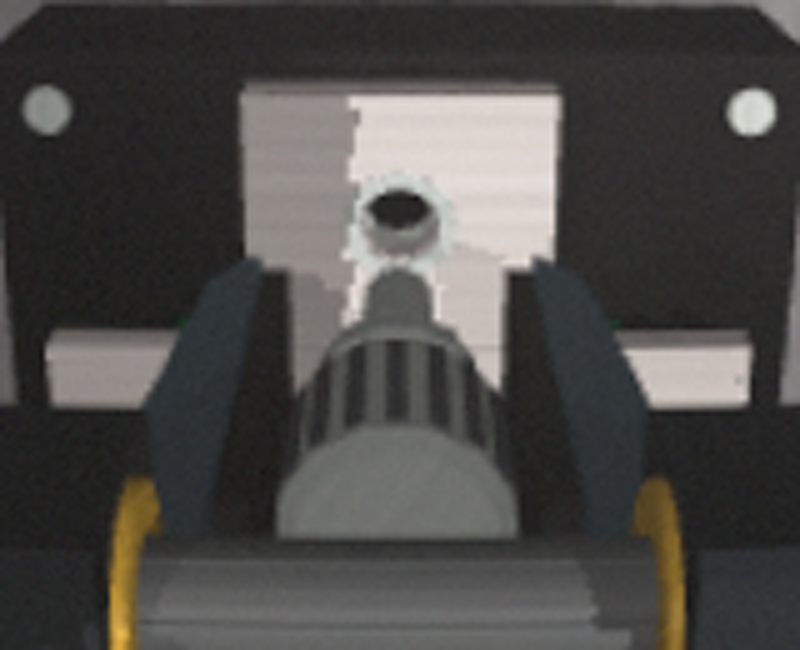

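Tip and hole agree within about 1 mm, inside the 4 mm capture of the taper. I'll insert in small steps and watch the force.

Run:
```python
from h import *
import cv2
x,y=BH[0]+.0004,BH[1]+.0001
for z in [.112,.106,.100,.094,.089,.084,.079,.074,.070]:
    arm.move_l([x,y,z],R,feed=.06); f=np.array(arm.current_force()); print(z,round(arm.current_t(),2),f.round(1),np.round(arm.current_torque(),2),np.round(arm.current_ee_pos(),4))
    if f[2]>8 or np.hypot(*f[:2])>8: print("STOP");break
s=arm.snapshot("scene")
cv2.imwrite("pics/c8.png",cv2.resize(s[170:290,110:260],None,fx=5,fy=5,interpolation=cv2.INTER_CUBIC)[:,:,::-1])
```

```text
0.112 18.32 [-0.1  0.3 -0.4] [0.02 0.04 0.05] [ 0.4913 -0.1902  0.1114]
0.106 18.57 [ 0.6 -0.4 -0.4] [0.04 0.07 0.02] [ 0.4915 -0.1903  0.1056]
0.1 18.82 [ 0.   0.7 -0.6] [0.03 0.06 0.02] [ 0.4915 -0.1903  0.0996]
0.094 19.07 [-1.4 -1.5 -1.1] [-0.06  0.31  0.  ] [ 0.4914 -0.1903  0.0936]
0.089 19.32 [-1.6 -0.3 -2.1] [-0.13  0.49 -0.02] [ 0.4914 -0.1903  0.0887]
0.084 19.57 [-2.4 -0.6 -2. ] [-0.12  0.56  0.01] [ 0.4915 -0.1903  0.0836]
0.079 19.82 [-2.  -1.2 -2.6] [-0.15  0.74  0.03] [ 0.4915 -0.1904  0.0787]
0.074 20.07 [-4.7 -2.  -0.3] [-0.26  0.84  0.  ] [ 0.4915 -0.1903  0.0737]
0.07 20.32 [-4.5  0.1 -0.4] [-0.24  0.99  0.01] [ 0.4915 -0.1904  0.0698]
```

View pics/c8.png

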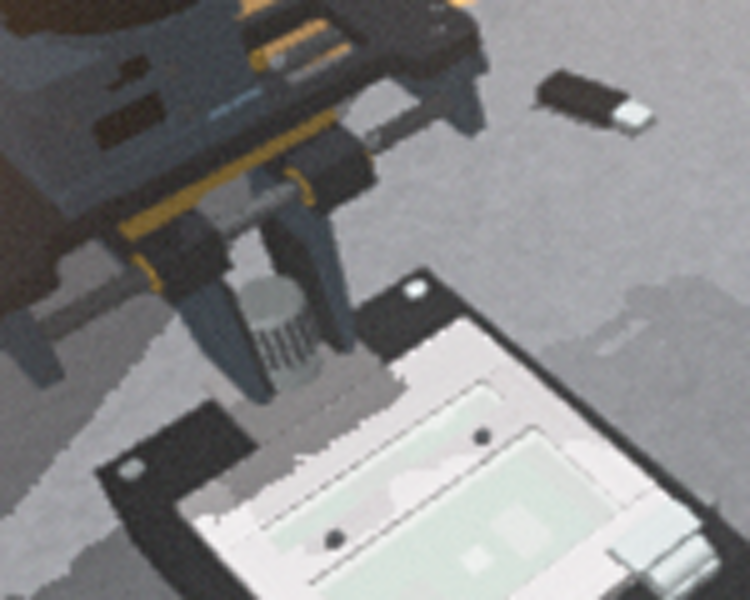

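The shank is through the lid and in the base hole, with the knob at crop (280,320). There's a small sideways load of -4.5 N in x, so I'll ease 1 mm along it while pressing home.

Run:
```python
from h import *
import cv2
x,y=BH[0]-.0004,BH[1]+.0001
for z in [.068,.066,.0645,.063,.062,.061,.060,.059,.058,.057,.056]:
    arm.move_l([x,y,z],R,feed=.04);arm.sleep(.1); f=np.array(arm.current_force()); print(z,round(arm.current_t(),2),f.round(1),np.round(arm.current_torque(),2),np.round(arm.current_ee_pos(),4),round(arm.current_width(),4))
    if f[2]>17 or np.hypot(*f[:2])>10: print("STOP");break
s=arm.snapshot("scene")
cv2.imwrite("pics/c9.png",cv2.resize(s[170:290,110:260],None,fx=5,fy=5,interpolation=cv2.INTER_CUBIC)[:,:,::-1])
s=arm.snapshot("wrist")
cv2.imwrite("pics/c10.png",cv2.resize(s[170:310,230:410],None,fx=4,fy=4,interpolation=cv2.INTER_CUBIC)[:,:,::-1])
```

```text
0.068 20.72 [-1.2 -1.1  0.5] [-0.22  0.39  0.02] [ 0.4912 -0.1905  0.0681] 0.025
0.066 21.07 [-1.7 -2.5  2.6] [-0.26  0.35  0.  ] [ 0.4911 -0.1905  0.066 ] 0.0251
0.0645 21.42 [-1.2 -1.6  1.8] [-0.35  0.43  0.06] [ 0.491  -0.1905  0.0645] 0.0252
0.063 21.77 [-2.8 -1.6  5. ] [-0.44  0.57 -0.  ] [ 0.491  -0.1905  0.0631] 0.0253
0.062 22.12 [-4.1 -2.7  6.3] [-0.49  0.64 -0.02] [ 0.4909 -0.1905  0.0621] 0.0252
0.061 22.47 [-5.3 -2.7 16.3] [-0.22  1.07  0.01] [ 0.4909 -0.1905  0.0616] 0.0253
0.06 22.82 [-8.6  0.7 29.8] [0.12 1.46 0.04] [ 0.4911 -0.1905  0.0612] 0.0252
STOP
```

View pics/c9.png

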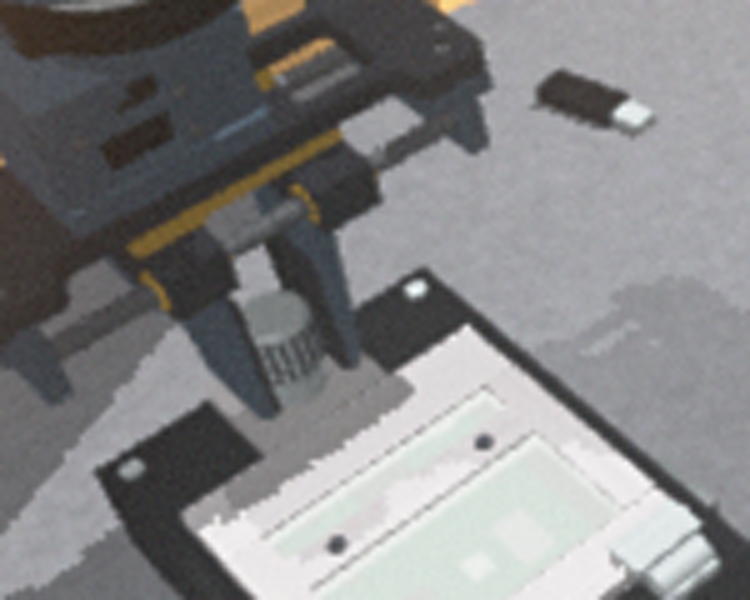

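View pics/c10.png

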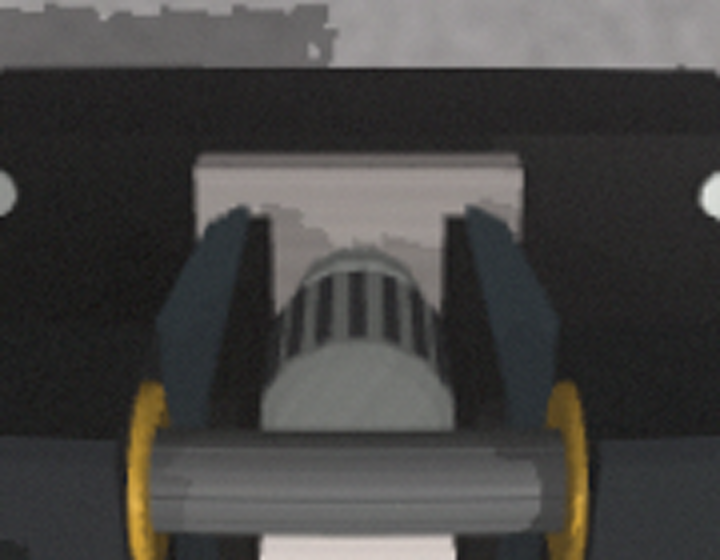

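The force rises steeply (6, 16, 30 N) at TCP z 0.0612–0.0616 m. The predicted home height is 0.0617 m, so the lid is on its hard stop. I'll ease to about 20 N, confirm it holds steady, and hand in.

Run:
```python
from h import *
import cv2
x,y=BH[0]-.0007,BH[1]+.0001
arm.move_l([x,y,.0606],R,feed=.04)
for i in range(5):
    arm.sleep(.3); print(round(arm.current_t(),2),np.round(arm.current_force(),1),np.round(arm.current_ee_pos(),4),round(arm.current_width(),4))
s=arm.snapshot("scene"); cv2.imwrite("pics/s11.png",s[:,:,::-1])
```

```text
23.47 [-5.4 -0.5 19.2] [ 0.491  -0.1905  0.0613] 0.0248
23.77 [-4.6  0.3 19.7] [ 0.491  -0.1905  0.0613] 0.025
24.07 [-4.5 -0.5 19.8] [ 0.491  -0.1905  0.0613] 0.0249
24.37 [-4.5 -0.3 19. ] [ 0.491  -0.1905  0.0613] 0.0253
24.67 [-4.5  0.1 19.6] [ 0.491  -0.1906  0.0614] 0.0249
```

View pics/s11.png

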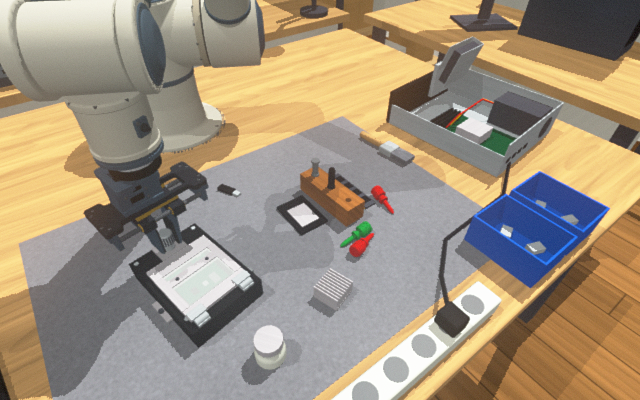

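The view shows the lid flat at (195,275) with the pin under the gripper at (165,240), the block's third hole empty, and the bystanders in place. The push is steady at 19–20 N.

```bash
python3 -c "
from rig import arm
print(arm.sign_off(), arm.current_t(), arm.current_force())"
```

```text
the job is handed in; nothing more can be done
the job is handed in; nothing more can be done
```

The lid is down on the board, and the steel guide pin went from the tool block through the lid's tab into the base. I handed in at about 24.7 s with the arm still gripping the knob and pressing down.

**Last checks**
- **Push:** the downward force held steady at 19–20 N for 1.5 s, more than the roughly 10 N needed to close the lid.
- **Height:** the fingertips stopped hard at z ≈ 0.0613 m; I predicted 0.0617 m for a fully shut lid. The knob did not slip in the grip (about 25 mm opening throughout). I judged "flat shut" from height and force, and did not measure the lid angle separately.
- **Side load:** about 4.5 N of sideways force remained on the pin. It may be tilted slightly in the grip: its knob top measured about 3.5 mm off the tool axis before insertion.

**Look-alikes:** the green and the two red look-alikes, upright in the first pictures, were lying down by about 8.6 s. The arm had passed about 0.25 m above them and I felt no contact, so they seem to have toppled on their own. I left them alone. The other bystanders looked unmoved in the last picture.

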